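# Tug-check the yellow locating pin on a mixer's bowl seat

### The job

The yellow-knobbed pin in the green bowl seat has just been fitted: check that it is retained. Take hold of the yellow knob, pull it straight up with about 12 N (at which its spring gives about 15 mm) and keep up the pull for about a second, never pulling beyond 17 N; then ease it back down fully home, without letting it snap, and let go. Do not pull the blue or the black pin.

Things in the scene. Friction and masses are not known exactly. Their poses are not given: they have to be found in the camera images.
- yellow_pin_knob (a point): Centre (half-way up) of the yellow knob, moving with it: an upright cylinder 26 mm across, 40 mm tall, on a steel pin in the green cast bowl seat (a fixed disc 224 mm across, 30 mm high, standing on the bench at height 0). Home, it is 64 mm above the bench: knob from 44 to 84 mm, below it 4 mm of bare pin, then a steel sleeve 22 mm across up to 40 mm above the bench.
- yellow_pin (a joint): How far the yellow pin is drawn straight up out of the seat, in m: 0 fully home, hard stop at 0.035. A spring returns it: the pull is about 0.8 N for each mm (plus up to 1 N for weight and friction), so 12 N is about 15 mm and 17 N about 21 mm. It needs no turning.
- blue_pin (a joint): How far the blue pin is drawn up, in m: 0 fully home; leave it home. Same knob, pin and spring as the yellow one. The three pins stand upright, 120 degrees apart, 75 mm from the seat's centre, so knobs are 130 mm apart; the seat may be turned any way.
- black_pin (a joint): How far the black pin is drawn up, in m: 0 fully home. Same pin and spring as the yellow one; to be left home.
Not all that is in view belongs to the job. Of the things that look like the part that bears yellow_pin_knob, the largest one is meant.

How it is judged:
By the outcome, as a careful person would: the job done as asked, in the order asked, and still so for the second after the job is handed in, with the robot touching nothing.
It also fails if it takes over 35 s, if anything falls off the work surface, if the arm or the gripper's body presses on something with over 40 N, if the wrist force passes 120 N, or if a joint passes its speed limit or range.

### The arm

A 6-joint arm with a two-finger parallel gripper is mounted at the origin on the work surface. World frame = base frame: x ahead of the robot, y to its left, z up, the work surface at z = 0. Lengths are in m, angles in degrees, forces in N, time in s.
With the tool pointing down it reaches from about 0.3 to 0.75 m from the base axis. Payload 8.5 kg.
Tool frame: the origin (TCP) lies on the centre line of the jaws, within the pads' length; the fingertips stand 19 mm ahead of it and the grasp point (between the pads) is the TCP; z points along the fingers, x is the direction in which the jaws open and shut, and the axes are right-handed (so a half turn about z gives the same grasp; the last joint's range is limited). The gripper opens to 85 mm and grips with 20 to 120 N. Pads are 22 mm wide; open, the fingers measure 114 mm over their backs; the gripper's body (76 mm by 85 mm) begins 54 mm behind the grasp point. The pads swing forward as they close: fully open they stand 13 mm farther back than shut.
Start: joints at [61.748, 21.807, 74.336, -0, 83.858, -12.336], TCP at [0.151, 0.529, 0.25] pointing down, gripper open.
Joint ranges: [-178.18, 178.18], [-50.72, 133.34], [12.68, 142.11], [-81.47, 261.47], [9.98, 163.14], [-165.26, 165.26]. Speed limits (degrees/s): [136.94, 136.94, 180, 180, 180, 180].

### API

Orientations are given as a 3x3 rotation matrix whose columns are the frame's x, y, z axes.
In Python, from rig import env, cams, order gives the robot as it stands.
- The arm moves only by the tool step_arm, never from a script. Its argument "steps" is a list of rows, each an object with "xyz": the shift along the tool's x, y, z normalised to -1 to 1, where 1 is 0.04 m, a list of three; "turn": the turn, a rotation vector about the tool's x, y, z normalised to -1 to 1, where 1 is 0.08 rad, a list of three; "gripper": the gripper command: -1 is shut, 1 is fully open, values between are in proportion. A call has 1 to 20 rows; each row shifts and turns the commanded pose from where the row before left it, along the tool's axes as they then stand; what a row does not reach is not made up. A row lasts 1/12 s, in which the tool goes at most 41.7 mm and 7.16 degrees, less where a joint would pass 70% of its speed; a pose out of reach is approached as far as the arm can. A call with a number of a shift or a turn outside -1 to 1 is refused whole. A call with a gripper value outside its range is refused whole. The fingers move at their own pace and stop on an object; "squeeze" is the grip in N (left out, the last holds). Time passes only in rows, so rows that do not move let the fingers close. It gives the time, the measured TCP pose, the force and the opening at its end, in the units of the state.
- env.observe(): the state, without advancing time (a new reading comes with each control period).
- cams.get_image(name): name is "side" or "top"; returns (picture, depth): 420x560x3 uint8, red, green, blue; 420x560 float32, m along the optical axis (not along the pixel's ray), 0 where there is no reading.
- cams.camera_info(name): a dict with "fx", "fy", "cx", "cy" (pixels), "extrinsics" (4x4, takes a point from camera to world coordinates). Camera axes: x right, y down, z forward; pixel columns grow to the right and rows downward; lengths in m; the calibration is good to about 2 mm. A picture is of the moment at which its call begins. camera_info takes no time and is no camera call.
- order.close_job(): hands the job in, once; it reports no verdict.
The state is a dict: "time_s": time; "q": joint angles; "qvel": joint speeds; "joint_efforts": joint torques, N m; "position": TCP position; "tool_rot": TCP orientation; "ft_force": force on the tool from outside, world axes, zero at the start; "wrist_torque": the same for the moment, N m; "grip_width": finger opening in m.
Only numpy, scipy, OpenCV 4.12 (cv2) and the standard library are available. Lean on these libraries where they do the work, as an engineer would, in place of code of your own. Each camera call takes 0.05 s, during which the arm holds its last target. There are 200 camera calls.

## Working session

There is one attempt and no reset: what is moved stays moved. The work goes in short steps, Python scripts to look and compute and a tool call to move; the robot and the scene stay as the last step left them, time stands still between calls to the robot, and variables do not carry over. Pictures are saved under pics/ and viewed, about 8 in all and at most 12, crops included, and the job is handed in when it is done.

Besides the shell and the picture viewer there is one more tool, called after "Call:" as name([rows], argument=value, ...), one row to a line, values as JSON. step_arm: Moves the arm, as the interface text tells. Scaled input: -1 to 1 covers 0.04 m each way for a shift and 0.08 rad each way for a turn. Its arguments: {"type":"object","properties":{"steps":{"type":"array"},"squeeze":{"type":"number"}},"required":["steps"]}

```bash
mkdir -p pics; cat > h.py <<'E'
import numpy as np,cv2
from rig import env,cams,order
def grab(n,f=None):
    im,d=cams.get_image(n)
    if f: cv2.imwrite('pics/'+f,im[:,:,::-1])
    return im,d
def pts(n,d,m):
    c=cams.camera_info(n); v,u=np.nonzero(m&(d>0)); z=d[v,u]
    p=np.c_[(u-c['cx'])/c['fx']*z,(v-c['cy'])/c['fy']*z,z,np.ones(len(z))]
    return (p@np.array(c['extrinsics']).T)[:,:3]
E
python3 - <<'E'
from h import *
a,_=grab('top','t1.png');b,_=grab('side','s1.png')
s=env.observe();print(s['position'],s['tool_rot'],s['ft_force'],s['grip_width'],s['time_s'])
for n in('top','side'):print(cams.camera_info(n))
E
```

```text
[0.15073631 0.52871578 0.2497822 ] [[ 2.74210410e-01  9.61669554e-01 -5.65548839e-04]
 [ 9.61668926e-01 -2.74210892e-01 -1.12385472e-03]
 [-1.23585652e-03 -2.35698080e-04 -9.99999209e-01]] [ 0.01552568 -0.21757335  0.09741366] 0.08524432797522431 0.1
{'fx': 544.7809491505682, 'fy': 544.7809491505682, 'cx': 280.73476980675855, 'cy': 207.54137675351865, 'extrinsics': array([[ 1.52413537e-05, -9.99322071e-01,  3.68157219e-02,
         4.38961225e-01],
       [-9.99999700e-01, -4.37468757e-05, -7.73470350e-04,
        -3.77817420e-03],
       [ 7.74556565e-04, -3.68156991e-02, -9.99321772e-01,
         1.02571197e+00],
       [ 0.00000000e+00,  0.00000000e+00,  0.00000000e+00,
         1.00000000e+00]])}
{'fx': 438.04529942832045, 'fy': 438.04529942832045, 'cx': 280.09068090077886, 'cy': 206.80749556967604, 'extrinsics': array([[-0.91440619, -0.27014197,  0.30147079,  0.27203843],
       [-0.40475394,  0.59919106, -0.69075634,  0.49482307],
       [ 0.00596368, -0.75365336, -0.65724504,  0.53175081],
       [ 0.        ,  0.        ,  0.        ,  1.        ]])}
```

View pics/t1.png

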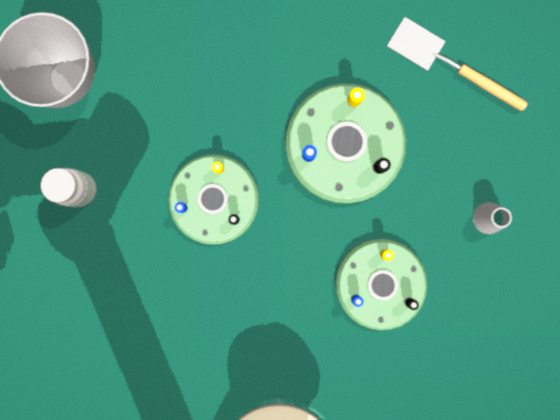

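View pics/s1.png

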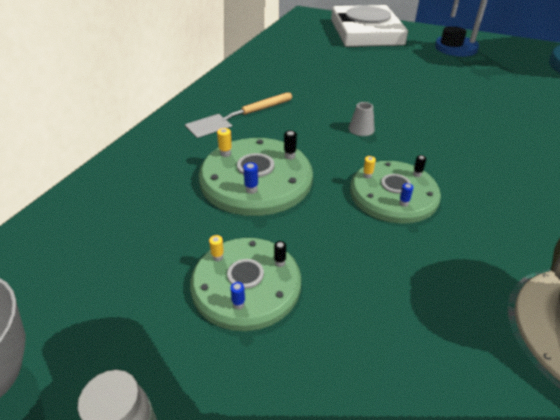

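The top view shows the largest seat at about (346,142), with its yellow knob at (356,96), blue at (309,153) and black at (382,165). The two smaller seats are decoys. Next I measure the knobs.

```bash
python3 - <<'E'
from h import *
for n,box in(('top',(320,410,75,195)),('side',(190,320,110,215))):
    im,d=grab(n); h=cv2.cvtColor(im,cv2.COLOR_RGB2HSV); roi=np.zeros(d.shape,bool); roi[box[2]:box[3],box[0]:box[1]]=1
    if n=='top': roi[75:195,285:410]=1
    H,S,V=cv2.split(h)
    for c,m in(('y',(H>15)&(H<34)&(S>170)&(V>120)),('b',(H>105)&(H<130)&(S>150)&(V>60)),('k',(V<40))):
        p=pts(n,d,m&roi); v,u=np.nonzero(m&roi)
        p=p[(p[:,2]>.05)]
        q=p[p[:,2]>.080]
        print(n,c,len(p),'z99',np.percentile(p[:,2],99),'top mean',len(q),q.mean(0),(q.min(0)+q.max(0))/2,'all mid',(p.min(0)+p.max(0))/2,u.min(),u.max(),v.min(),v.max())
    g=pts(n,d,(H>40)&(H<75)&(V>100)&roi) if n=='side' else pts(n,d,(H>40)&(H<75)&(V>120)&(S<140)&roi)
    print('seat',(g.min(0)+g.max(0))/2,g.max(0)-g.min(0),np.median(g[:,2]))
E
```

```text
top y 165 z99 0.08852555309603462 top mean 115 [ 0.66907809 -0.13550208  0.0848046 ] [ 0.67030052 -0.13586907  0.08489383] all mid [ 0.67025955 -0.13586907  0.07037651] 348 363 88 105
top b 118 z99 0.08893721230699017 top mean 102 [ 0.56964883 -0.05338204  0.08523495] [ 0.57032201 -0.05443265  0.08477467] all mid [ 0.57032201 -0.05443265  0.07605076] 303 316 145 160
top k 51 z99 0.08937256240541724 top mean 32 [ 0.54549668 -0.17365749  0.0850471 ] [ 0.54750869 -0.17476238  0.0855264 ] all mid [ 0.54738096 -0.17462828  0.07666454] 374 382 159 172
seat [ 0.60695114 -0.12616194  0.04257932] [0.21361922 0.22731498 0.09041832] 0.03135581654588965
side y 190 z99 0.08438701696405196 top mean 33 [ 0.66406292 -0.13086391  0.08280856] [ 0.66639767 -0.13532654  0.08253367] all mid [ 0.66618748 -0.13413388  0.06731755] 218 230 129 150
side b 243 z99 0.08500764557315565 top mean 68 [ 0.56589511 -0.04976074  0.0829176 ] [ 0.56861047 -0.05224718  0.0828968 ] all mid [ 0.56821107 -0.05189465  0.06783184] 244 257 163 187
side k 178 z99 0.08391447696441245 top mean 30 [ 0.54487776 -0.17432217  0.08249096] [ 0.546115   -0.17702838  0.08247661] all mid [ 0.54632785 -0.17702838  0.0675097 ] 284 295 133 152
seat [ 0.65661185 -0.18033587  0.04094998] [0.34687139 0.33682106 0.08854973] 0.02944139678535035
```

Call:
step_arm([
  {"xyz":[-0.48,0.65,0],"turn":[0,0,0],"gripper":1},
  {"xyz":[-0.48,0.65,0],"turn":[0,0,0],"gripper":1},
  {"xyz":[-0.48,0.65,0],"turn":[0,0,0],"gripper":1},
  {"xyz":[-0.48,0.65,0],"turn":[0,0,0],"gripper":1},
  {"xyz":[-0.48,0.65,0],"turn":[0,0,0],"gripper":1},
  {"xyz":[-0.48,0.65,0],"turn":[0,0,0],"gripper":1},
  {"xyz":[-0.48,0.65,0],"turn":[0,0,0],"gripper":1},
  {"xyz":[-0.48,0.65,0],"turn":[0,0,0],"gripper":1},
  {"xyz":[-0.48,0.65,0],"turn":[0,0,0],"gripper":1},
  {"xyz":[-0.48,0.65,0],"turn":[0,0,0],"gripper":1},
  {"xyz":[-0.48,0.65,0],"turn":[0,0,0],"gripper":1},
  {"xyz":[-0.48,0.65,0],"turn":[0,0,0],"gripper":1},
  {"xyz":[-0.48,0.65,0],"turn":[0,0,0],"gripper":1},
  {"xyz":[-0.48,0.65,0],"turn":[0,0,0],"gripper":1},
  {"xyz":[-0.48,0.65,0],"turn":[0,0,0],"gripper":1},
  {"xyz":[-0.48,0.65,0],"turn":[0,0,0],"gripper":1},
  {"xyz":[-0.48,0.65,0],"turn":[0,0,0],"gripper":1},
  {"xyz":[-0.48,0.65,0],"turn":[0,0,0],"gripper":1},
  {"xyz":[-0.48,0.65,0],"turn":[0,0,0],"gripper":1},
  {"xyz":[-0.48,0.65,0],"turn":[0,0,0],"gripper":1},
])

```text
time_s: 1.87
position: [0.5463, 0.0155, 0.2502]
tool_rot: [[0.274, 0.962, -0.0], [0.962, -0.274, 0.0], [0.0, -0.0, -1.0]]
ft_force: [0.1, -0.3, 1.4]
grip_width: 0.0852
```

Call:
step_arm([
  {"xyz":[-0.4,0.57,0.2],"turn":[0,0,0],"gripper":1},
  {"xyz":[-0.4,0.57,0.3],"turn":[0,0,0],"gripper":1},
  {"xyz":[-0.4,0.57,0.3],"turn":[0,0,0],"gripper":1},
  {"xyz":[-0.4,0.57,0.3],"turn":[0,0,0],"gripper":1},
  {"xyz":[-0.4,0.57,0.3],"turn":[0,0,0],"gripper":1},
  {"xyz":[-0.4,0.57,0.3],"turn":[0,0,0],"gripper":1},
  {"xyz":[-0.4,0.57,0.3],"turn":[0,0,0],"gripper":1},
  {"xyz":[0,0,0.2],"turn":[0,0,0],"gripper":1},
  {"xyz":[0,0,0],"turn":[0,0,0],"gripper":1},
  {"xyz":[0,0,0],"turn":[0,0,0],"gripper":1},
  {"xyz":[0,0,0],"turn":[0,0,0],"gripper":1},
])

```text
time_s: 2.78
position: [0.6682, -0.1336, 0.1633]
tool_rot: [[0.273, 0.962, 0.001], [0.962, -0.273, -0.0], [0.0, 0.001, -1.0]]
ft_force: [-0.3, -0.5, 0.5]
grip_width: 0.085
```

```bash
python3 - <<'E'
from h import *
b,_=grab('side')
cv2.imwrite('pics/s2.png',cv2.resize(b[20:260,120:400,::-1],None,fx=2.5,fy=2.5))
s=env.observe();print(s['position'],s['ft_force'],s['q'],s['time_s'])
E
```

```text
[ 0.66827464 -0.13360216  0.16357617] [-0.53232148  0.14735964 -1.07458284] [-2.12356202e+01  3.87465991e+01  5.85843032e+01  5.18840817e-03
  8.25872044e+01 -9.53755430e+01] 2.8333
```

View pics/s2.png

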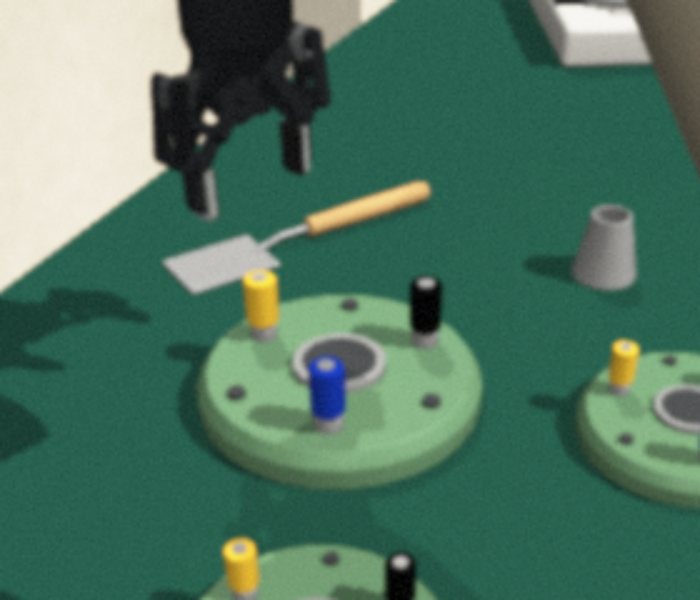

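The fingers straddle the spot above the yellow knob (about (262,285) in the crop), well clear of the blue and black knobs. I descend and close.

Call:
step_arm([
  {"xyz":[0,0,0.4],"turn":[0,0,0],"gripper":1},
  {"xyz":[-0.03,0.03,0.5],"turn":[0,0,0],"gripper":1},
  {"xyz":[0,0,0.5],"turn":[0,0,0],"gripper":1},
  {"xyz":[0,0,0.4],"turn":[0,0,0],"gripper":1},
  {"xyz":[0,0,0.3],"turn":[0,0,0],"gripper":1},
  {"xyz":[0,0,0.2],"turn":[0,0,0],"gripper":1},
  {"xyz":[0,0,0.1],"turn":[0,0,0],"gripper":1},
  {"xyz":[0,0,0],"turn":[0,0,0],"gripper":1},
  {"xyz":[0,0,0],"turn":[0,0,0],"gripper":0.2},
  {"xyz":[0,0,0],"turn":[0,0,0],"gripper":0.2},
  {"xyz":[0,0,0],"turn":[0,0,0],"gripper":0.0},
  {"xyz":[0,0,0],"turn":[0,0,0],"gripper":-0.1},
  {"xyz":[0,0,0],"turn":[0,0,0],"gripper":-0.2},
  {"xyz":[0,0,0],"turn":[0,0,0],"gripper":-0.25},
  {"xyz":[0,0,0],"turn":[0,0,0],"gripper":-0.25},
], squeeze=40)

```text
time_s: 4.08
position: [0.6692, -0.136, 0.0664]
tool_rot: [[0.274, 0.962, 0.0], [0.962, -0.274, -0.0], [-0.0, 0.0, -1.0]]
ft_force: [-1.1, 0.0, -0.1]
grip_width: 0.0318
```

```bash
python3 - <<'E'
from h import *
b,_=grab('side')
cv2.imwrite('pics/s3.png',cv2.resize(b[50:210,150:340,::-1],None,fx=3.5,fy=3.5))
s=env.observe();print(s['position'],s['ft_force'],s['wrist_torque'],s['grip_width'],s['time_s'])
E
```

```text
[ 0.66918227 -0.13596826  0.06635965] [ 0.59757553  0.49192069 -0.13923095] [-0.0211415  -0.01806338 -0.00082141] 0.03194497881087559 4.1333
```

View pics/s3.png

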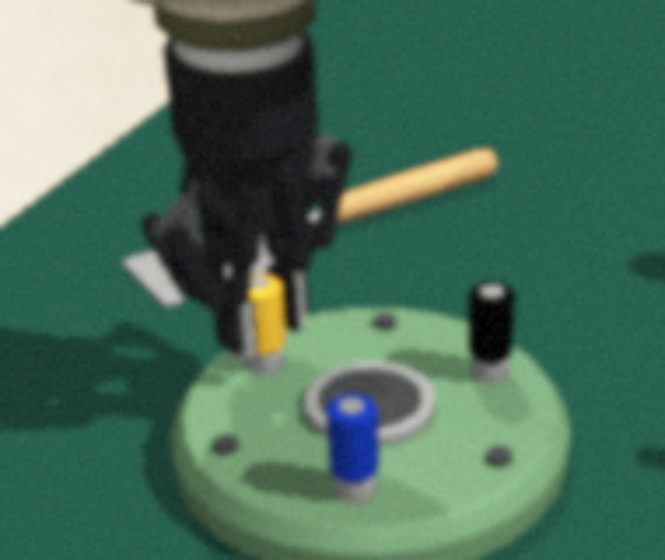

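The yellow knob stands at about (265,315) in the crop, between the two pads with about 3 mm to spare on each side. I close on it.

Call:
step_arm([
  {"xyz":[0,0,0],"turn":[0,0,0],"gripper":-0.32},
  {"xyz":[0,0,0],"turn":[0,0,0],"gripper":-0.4},
  {"xyz":[0,0,0],"turn":[0,0,0],"gripper":-0.6},
  {"xyz":[0,0,0],"turn":[0,0,0],"gripper":-1},
  {"xyz":[0,0,0],"turn":[0,0,0],"gripper":-1},
  {"xyz":[0,0,0],"turn":[0,0,0],"gripper":-1},
  {"xyz":[0,0,0],"turn":[0,0,0],"gripper":-1},
], squeeze=40)

```text
time_s: 4.72
position: [0.669, -0.1365, 0.0666]
tool_rot: [[0.275, 0.962, -0.0], [0.962, -0.275, -0.001], [-0.001, 0.0, -1.0]]
ft_force: [-2.5, -4.7, 3.1]
grip_width: 0.0251
```

```bash
python3 - <<'E'
from h import *
s=env.observe();print(s['position'],s['ft_force'],s['wrist_torque'],s['grip_width'],s['time_s'])
E
```

```text
[ 0.66904924 -0.13651272  0.06655485] [-2.49683939 -4.74618919  3.0774161 ] [-0.74738514  0.47699118 -0.00132351] 0.02505954602926231 4.7167
```

Call:
step_arm([
  {"xyz":[-0.015,0,-0.03],"turn":[0,0,0],"gripper":-1},
  {"xyz":[0,0,-0.03],"turn":[0,0,0],"gripper":-1},
  {"xyz":[0,0,-0.03],"turn":[0,0,0],"gripper":-1},
  {"xyz":[0,0,-0.03],"turn":[0,0,0],"gripper":-1},
  {"xyz":[0,0,-0.03],"turn":[0,0,0],"gripper":-1},
  {"xyz":[0,0,0],"turn":[0,0,0],"gripper":-1},
  {"xyz":[0,0,0],"turn":[0,0,0],"gripper":-1},
])

```text
time_s: 5.3
position: [0.669, -0.1366, 0.0721]
tool_rot: [[0.274, 0.962, -0.0], [0.962, -0.274, -0.0], [-0.0, -0.0, -1.0]]
ft_force: [0.6, -3.8, -4.5]
grip_width: 0.0252
```

Call:
step_arm([
  {"xyz":[-0.01,0,-0.03],"turn":[0,0,0],"gripper":-1},
  {"xyz":[0,0,-0.03],"turn":[0,0,0],"gripper":-1},
  {"xyz":[0,0,-0.03],"turn":[0,0,0],"gripper":-1},
  {"xyz":[0,0,-0.03],"turn":[0,0,0],"gripper":-1},
  {"xyz":[0,0,-0.03],"turn":[0,0,0],"gripper":-1},
  {"xyz":[0,0,-0.03],"turn":[0,0,0],"gripper":-1},
  {"xyz":[0,0,-0.03],"turn":[0,0,0],"gripper":-1},
  {"xyz":[0,0,-0.02],"turn":[0,0,0],"gripper":-1},
  {"xyz":[0,0,0],"turn":[0,0,0],"gripper":-1},
  {"xyz":[0,0,0],"turn":[0,0,0],"gripper":-1},
])

```text
time_s: 6.13
position: [0.6689, -0.1366, 0.0812]
tool_rot: [[0.274, 0.962, -0.0], [0.962, -0.274, 0.001], [0.0, -0.0, -1.0]]
ft_force: [5.6, -0.7, -11.8]
grip_width: 0.0249
```

```bash
python3 - <<'E'
from h import *
b,_=grab('side')
cv2.imwrite('pics/s4.png',cv2.resize(b[50:210,150:340,::-1],None,fx=3.5,fy=3.5))
s=env.observe();print(s['position'],s['ft_force'],s['grip_width'],s['time_s'])
E
```

```text
[ 0.66890102 -0.13662624  0.08123669] [  5.3510366    0.05008454 -11.42057774] 0.024904238851926226 6.1833
```

View pics/s4.png

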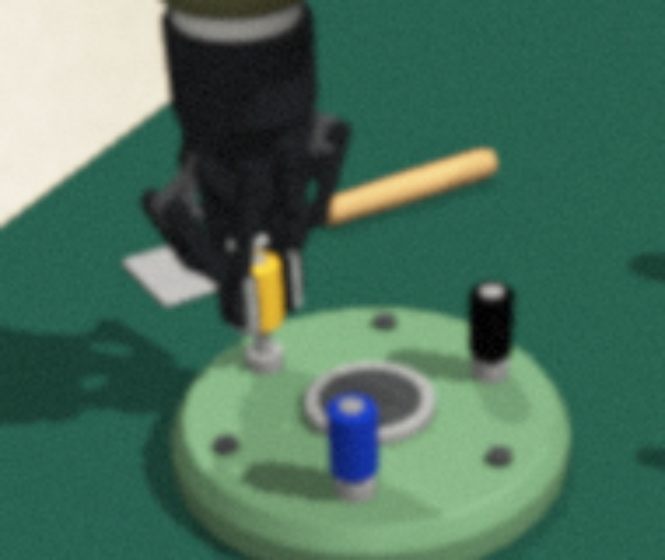

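The knob has risen with the grip: bare pin shows at about (263,340), and the draw is about 14.6 mm at about 11.6 N. I hold the pull.

Call:
step_arm([
  {"xyz":[0,0.01,-0.01],"turn":[0,0,0],"gripper":-1},
  {"xyz":[0,0,0],"turn":[0,0,0],"gripper":-1},
  {"xyz":[0,0,0],"turn":[0,0,0],"gripper":-1},
  {"xyz":[0,0,0],"turn":[0,0,0],"gripper":-1},
  {"xyz":[0,0,0],"turn":[0,0,0],"gripper":-1},
  {"xyz":[0,0,0],"turn":[0,0,0],"gripper":-1},
  {"xyz":[0,0,0],"turn":[0,0,0],"gripper":-1},
  {"xyz":[0,0,0],"turn":[0,0,0],"gripper":-1},
  {"xyz":[0,0,0],"turn":[0,0,0],"gripper":-1},
  {"xyz":[0,0,0],"turn":[0,0,0],"gripper":-1},
  {"xyz":[0,0,0],"turn":[0,0,0],"gripper":-1},
  {"xyz":[0,0,0],"turn":[0,0,0],"gripper":-1},
])

```text
time_s: 7.18
position: [0.669, -0.1367, 0.0818]
tool_rot: [[0.274, 0.962, -0.001], [0.962, -0.274, 0.001], [0.0, -0.001, -1.0]]
ft_force: [-1.5, 3.0, -13.4]
grip_width: 0.0252
```

Call:
step_arm([
  {"xyz":[0,0,0.015],"turn":[0,0,0],"gripper":-1},
  {"xyz":[0,0,0.025],"turn":[0,0,0],"gripper":-1},
  {"xyz":[0,0,0.025],"turn":[0,0,0],"gripper":-1},
  {"xyz":[0,0,0.025],"turn":[0,0,0],"gripper":-1},
  {"xyz":[0,0,0.025],"turn":[0,0,0],"gripper":-1},
  {"xyz":[0,0,0.025],"turn":[0,0,0],"gripper":-1},
  {"xyz":[0,0,0.025],"turn":[0,0,0],"gripper":-1},
  {"xyz":[0,0,0.025],"turn":[0,0,0],"gripper":-1},
  {"xyz":[0,0,0.025],"turn":[0,0,0],"gripper":-1},
  {"xyz":[0,0,0.025],"turn":[0,0,0],"gripper":-1},
  {"xyz":[0,0,0.025],"turn":[0,0,0],"gripper":-1},
  {"xyz":[0,0,0.025],"turn":[0,0,0],"gripper":-1},
  {"xyz":[0,0,0.025],"turn":[0,0,0],"gripper":-1},
  {"xyz":[0,0,0.025],"turn":[0,0,0],"gripper":-1},
  {"xyz":[0,0,0.025],"turn":[0,0,0],"gripper":-1},
  {"xyz":[0,0,0.015],"turn":[0,0,0],"gripper":-1},
  {"xyz":[0,0,0.01],"turn":[0,0,0],"gripper":-1},
  {"xyz":[0,0,0],"turn":[0,0,0],"gripper":-1},
  {"xyz":[0,0,0],"turn":[0,0,0],"gripper":-1},
])

```text
time_s: 8.77
position: [0.6691, -0.1367, 0.0678]
tool_rot: [[0.274, 0.962, 0.0], [0.962, -0.274, 0.0], [0.0, 0.0, -1.0]]
ft_force: [-5.4, 6.0, -1.4]
grip_width: 0.0247
```

Call:
step_arm([
  {"xyz":[0.01,-0.01,0.015],"turn":[0,0,0],"gripper":-1},
  {"xyz":[0,0,0.015],"turn":[0,0,0],"gripper":-1},
  {"xyz":[0,0,0.01],"turn":[0,0,0],"gripper":-1},
  {"xyz":[0,0,0],"turn":[0,0,0],"gripper":-1},
  {"xyz":[0,0,0],"turn":[0,0,0],"gripper":-1},
])

```text
time_s: 9.18
position: [0.6691, -0.1367, 0.0666]
tool_rot: [[0.274, 0.962, 0.001], [0.962, -0.274, -0.001], [-0.001, 0.001, -1.0]]
ft_force: [-5.2, 3.7, -1.2]
grip_width: 0.0252
```

Call:
step_arm([
  {"xyz":[0.01,-0.01,0.015],"turn":[0,0,0],"gripper":-1},
  {"xyz":[0,0,0.015],"turn":[0,0,0],"gripper":-1},
  {"xyz":[0,0,0],"turn":[0,0,0],"gripper":-1},
  {"xyz":[0,0,0],"turn":[0,0,0],"gripper":-1},
])

```text
time_s: 9.52
position: [0.6691, -0.1367, 0.0666]
tool_rot: [[0.274, 0.962, 0.003], [0.962, -0.274, -0.002], [-0.001, 0.003, -1.0]]
ft_force: [-7.1, 3.4, 5.5]
grip_width: 0.025
```

The height no longer falls and the force has turned to +5.5 N, so the pin is on its home stop. I release it gently.

Call:
step_arm([
  {"xyz":[0,0,0],"turn":[0,0,0],"gripper":-0.35},
  {"xyz":[0,0,0],"turn":[0,0,0],"gripper":-0.3},
  {"xyz":[0,0,0],"turn":[0,0,0],"gripper":-0.2},
  {"xyz":[0,0,0],"turn":[0,0,0],"gripper":0.1},
  {"xyz":[0,0,0],"turn":[0,0,0],"gripper":0.6},
  {"xyz":[0,0,0],"turn":[0,0,0],"gripper":1},
  {"xyz":[0,0,0],"turn":[0,0,0],"gripper":1},
  {"xyz":[0,0,0],"turn":[0,0,0],"gripper":1},
  {"xyz":[0,0,-0.2],"turn":[0,0,0],"gripper":1},
  {"xyz":[0,0,-0.4],"turn":[0,0,0],"gripper":1},
  {"xyz":[0,0,-0.5],"turn":[0,0,0],"gripper":1},
  {"xyz":[0,0,-0.5],"turn":[0,0,0],"gripper":1},
  {"xyz":[0,0,-0.5],"turn":[0,0,0],"gripper":1},
  {"xyz":[0,0,-0.4],"turn":[0,0,0],"gripper":1},
  {"xyz":[0,0,-0.2],"turn":[0,0,0],"gripper":1},
  {"xyz":[0,0,0],"turn":[0,0,0],"gripper":1},
  {"xyz":[0,0,0],"turn":[0,0,0],"gripper":1},
])

```text
time_s: 10.93
position: [0.6686, -0.136, 0.1713]
tool_rot: [[0.274, 0.962, -0.0], [0.962, -0.274, 0.0], [-0.0, -0.0, -1.0]]
ft_force: [-0.4, 0.4, -0.6]
grip_width: 0.0856
```

```bash
python3 - <<'E'
from h import *
b,d=grab('side')
cv2.imwrite('pics/s5.png',cv2.resize(b[50:210,150:340,::-1],None,fx=3.5,fy=3.5))
H,S,V=cv2.split(cv2.cvtColor(b,cv2.COLOR_RGB2HSV)); r=np.zeros(d.shape,bool); r[110:215,190:320]=1
for c,m in(('y',(H>15)&(H<34)&(S>170)&(V>120)),('b',(H>105)&(H<130)&(S>150)&(V>60))):
    p=pts('side',d,m&r);v,u=np.nonzero(m&r);p=p[p[:,2]>.05];print(c,np.percentile(p[:,2],99),v.min(),v.max())
s=env.observe();print(s['position'],s['ft_force'],s['grip_width'],s['time_s'])
E
```

```text
y 0.08428082534583399 130 150
b 0.08466497033736879 163 187
[ 0.66835691 -0.13588659  0.17046908] [-0.51550038  0.76365481  0.29652328] 0.08546018340698397 10.9833
```

View pics/s5.png

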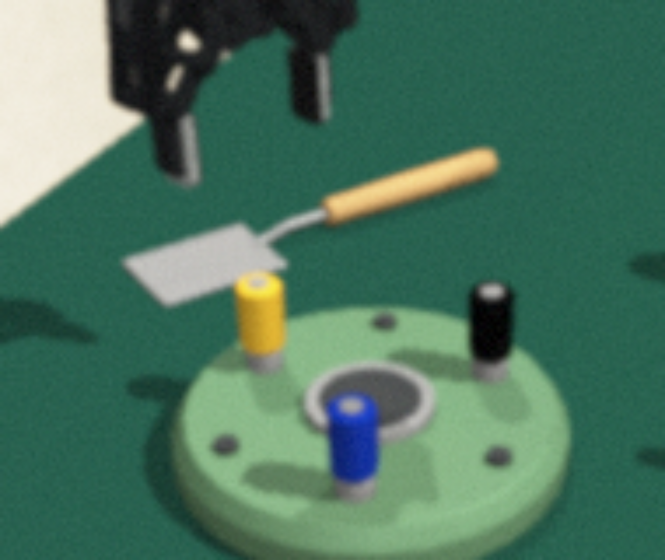

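The picture shows the yellow knob home at about (260,315), the gripper clear above it, and the blue and black knobs untouched. I hand the job in.

```bash
python3 -c "
from h import *
order.close_job()"
```

```text
the job is handed in; nothing more can be done
```

The yellow pin in the largest seat is retained. I gripped its knob and pulled it straight up about 15 mm, then held it there for a little over a second. After that I eased it down over about 2 s onto its home stop, let go and backed off.

- **Pull:** readings during the hold ran from 11.4 to 13.4 N. I read the force only at the end of each move, so I have no trace between readings, but none came near 17 N.
- **Sideways force:** the grip was slightly off centre, which put up to about 8 N of sideways force on the tool while the knob was held.
- **Getting home:** the first lowering stopped about 1 mm short. I pressed down a little more until the height stopped falling and the force turned to +5.5 N, which showed it was on the stop.
- **Final check:** the top of the yellow knob measures 84 mm, its home height. The blue knob's height is unchanged, and the black pin looks unmoved but was not re-measured. The gripper was open and touching nothing about 0.1 m above, at 11 s of the 35 s allowed.

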